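# Try out the marble chute and present the dish

### The arm

A 7-joint arm with a two-finger parallel gripper is mounted at the origin on the work surface. World frame = base frame: x ahead of the robot, y to its left, z up, the work surface at z = 0. Lengths are in mm, angles in rad, forces in N, time in s.
With the tool pointing down it reaches from about 400 to 850 mm from the base axis. Payload 4.5 kg.
Tool frame: the origin (TCP) lies at the very end of the fingers, on their centre line; the grasp point (between the pads) lies 19 mm behind it (tcp_to_grasp is the z of the grasp point in the tool frame, in mm); z points along the fingers, y is the line along which they close (so a half turn about z gives the same grasp; the last joint's range is limited). The gripper opens to 85 mm and grips with 20 to 120 N. Pads are 22 mm wide; open, the fingers measure 114 mm over their backs; the gripper's body (76 mm by 85 mm) begins 54 mm behind the grasp point. The pads swing forward as they close: fully open they stand 13 mm farther back than shut.
Start: joints at [-1.31, 0.689, -0.195, 1.565, 0.157, 0.902, -0.215], TCP at [140.516, 609.023, 231.317] pointing down, gripper open.
Joint ranges: [-3.01, 3.01], [-0.46, 2.08], [-1.47, 1.51], [0.13, 2.56], [-1, 4.14], [0.04, 2.09], [-2.66, 2.66]. Speed limits (rad/s): [2.57, 2.57, 3.14, 3.14, 3.14, 3.14, 3.14].

### API

Orientations are given as a unit quaternion [w, x, y, z].
In Python, from rig import sense, snapshot, finish_job, tcp_to_grasp gives the robot as it stands.
- The arm moves only by the tool jog_arm, never from a script. Its argument "motion" is a list of rows, each an object with "xyz": the shift along the world's x, y, z in mm, a list of three; "twist": the turn, a rotation vector about the world's x, y, z in degrees, a list of three. A call has 1 to 12 rows; each row is the pose to reach, as a shift and turn from the pose commanded when the call began; what a row does not reach only later rows make up. A row lasts 1/10 s, in which the tool goes at most 50 mm and 8.59 degrees, less where a joint would pass 70% of its speed; a pose out of reach is approached as far as the arm can. A call with a gripper value outside its range is refused whole. "jaw" is the finger opening in mm, from 0 to 85.4, set as the call begins (left out, the last holds). The fingers move at their own pace and stop on an object; "force" is the grip in N (left out, the last holds). Time passes only in rows, so rows that repeat a pose let the fingers close. It gives the time, the measured TCP pose, the force, the opening and the grip force at its end, in the units of the state.
- sense(): the state, without advancing time (a new reading comes with each control period).
- snapshot(name): name is "scene" or "side" or "wrist"; returns a dict with "pixels" (420x560x3 uint8, red, green, blue), "z_map" (420x560 float32, mm along the optical axis (not along the pixel's ray), 0 where there is no reading), "intrinsics" (3x3 intrinsics, pixels), "R" (3x3) and "t" (3): a world point X has camera coordinates R X + t; the wrist camera has in their place "tool_from_camera" (4x4, takes a point from camera to tool coordinates, whose origin is the TCP and whose axes are the flange's). Camera axes: x right, y down, z forward; pixel columns grow to the right and rows downward; lengths in mm; the calibration is good to about 2 mm. A picture is of the moment at which its call begins: read the wrist's pose just before it.
- finish_job(): hands the job in; it is judged then, once.
The state is a dict: "t": time; "joints": joint angles; "qvel": joint speeds; "joint_torque": joint torques, N m; "tool_pos": TCP position; "ee_rot": TCP orientation; "wrist_force": force on the tool from outside, world axes, zero at the start; "wrist_torque": the same for the moment, N m; "opening": finger opening in mm; "grasp_force": force on a finger pad.
Only numpy, scipy, OpenCV 4.12 (cv2) and the standard library are available. Lean on these libraries where they do the work, as an engineer would, in place of code of your own. Each camera call takes 0.05 s, during which the arm holds its last target. There are 200 camera calls.

### The job

Pick up the rubber mallet and with it knock the chute's steel peg all the way down, so that the ball rolls into the handled dish, then set the mallet down on the table. Lift the dish straight up by its handle, about a hand's breadth off the table, and then turn it a quarter turn, so that the handle bar lies in line with the chute, keeping it level and the ball resting in the middle all the while. Finish still holding the dish up, level and still; do not touch the ball, the peg or the chute with the fingers and leave the jar, mug and candlestick alone.

Things in the scene. Friction and masses are not known exactly. Their poses are not given: they have to be found in the camera images.
- chute: Fixed light-wood marble chute standing on the table; origin on the table top under the gate, z up, x = downhill direction towards the dish. Channel 46 mm wide outside (y -23 to 23 mm), from x = -70 mm (closed end) to x = 60 mm (open lip); floor 55 mm above the table at the gate, falling 6.3 degrees to 48 mm at the lip; side walls 22 mm high, so its highest wooden point is 85 mm up. On its -y side a sleeve block (x -15 to 15, y -53 to -29 mm, 50 mm high) guides the peg.
- peg (a joint): Steel peg on the chute, metres: 0 = fully up, 0.020 = fully down. It starts at 0 to 2 mm. It carries a small gate blade across the channel that stops the ball; with the peg down the blade is below the channel floor and the ball rolls. A friction sleeve with a light spring: it takes about 4 N at first and 6 N at the end of the stroke (slow push), and stays where it is driven.
- peg_top (a point): Centre of the top face of the peg's round cap (24 mm across, 8 mm thick, on a 12 mm shaft), at 0, -41 mm in the chute's x, y; 108 mm above the table when fully up, 88 mm when fully down. Axes as the chute's.
- ball_center (a point): Centre of the loose dark wooden ball, 28 mm diameter, about 18 g; waits in the channel on the uphill side of the gate. Its orientation means nothing.
- dish_grip (a point): Centre of the dish's dark wooden handle bar, straight above the dish's middle, 116 mm above the dish's underside. The bar is 110 mm long along the point's x, 10 mm wide (y) and 16 mm high (z, up). The loose aluminium dish (0.2 to 0.4 kg) stands on the table with its rim 5 to 10 mm beyond the chute's lip and its handle bar square across the chute's x. A thin metal hoop (6 mm rod) carries the bar from the rim at both ends; underneath there is 70 mm of free space above the rim.
- dish_floor (a point): Middle of the dish's inner floor, 7 mm above its underside; same axes as dish_grip. The round dish is 156 mm across and its rim 34 mm high; the floor is nearly flat for about 12 mm around this point, then rises, so the settled ball lies within about 18 mm of it, its centre about 14 mm above it.
- mallet_grip (a point): Point on the mallet's square wooden handle (14 x 14 mm), 45 mm from the axis of its head, 28 mm above its striking face. Its x axis runs along the handle TOWARDS the head, z up. The handle is visible from 20 to 140 mm from the head axis. Mallet mass 0.21 to 0.42 kg, nearly all in the head (centre of mass about 10 mm from the head axis). It stands on its head, handle level, and can be set down again the same way or on its side.
- mallet_face (a point): Centre of the mallet's lower striking face. The black rubber head is an upright cylinder 40 mm across and 56 mm high whose axis passes through this point; the handle leaves it at half height. Same axes as mallet_grip.
- mallet: The whole mallet; its origin is the point mallet_face.
- dish: The whole dish with its handle; origin at the centre of its underside, x along the handle bar.
- ball: The ball; its origin may turn with it, use ball_center.
- jar: Bystander: amber glass jar, 64 mm across, 110 mm high; origin under its centre.
- mug: Bystander: white mug, 80 mm across, 90 mm high; origin under its centre.
- candlestick: Bystander: brass candlestick, 72 mm across the foot, 105 mm high; origin under its centre.

How it is judged:
By the outcome, as a careful person would: the job done as asked, in the order asked, and still so for the second after the job is handed in, while the arm keeps its last pose, push and grip.
It also fails if it takes over 64 s, if anything falls off the work surface, if the arm or the gripper's body presses on something with over 40 N, if the wrist force passes 120 N, or if a joint passes its speed limit or range.

## Working session

There is one attempt and no reset: what is moved stays moved. The work goes in short steps, Python scripts to look and compute and a tool call to move; the robot and the scene stay as the last step left them, time stands still between calls to the robot, and variables do not carry over. Pictures are saved under pics/ and viewed, at most 10 in all, crops included, and the job is handed in when it is done.

Besides the shell and the picture viewer there is one more tool, called after "Emit:" as name(argument=value, ...) on one line, values as JSON. jog_arm: Moves the arm, as the interface text tells. Its arguments: {"type":"object","properties":{"motion":{"type":"array","items":{"type":"object","properties":{"xyz":{"type":"array","items":{"type":"number"}},"twist":{"type":"array","items":{"type":"number"}}}}},"jaw":{"type":"number"},"force":{"type":"number"}},"required":["motion"]}

```bash
mkdir -p pics; ls
cat > h.py <<'E'
import numpy as np, cv2
from rig import sense, snapshot, finish_job, tcp_to_grasp
def cloud(s):
    z=s["z_map"].astype(float); K=np.array(s["intrinsics"]); v,u=np.indices(z.shape)
    P=np.stack([(u-K[0,2])/K[0,0]*z,(v-K[1,2])/K[1,1]*z,z],-1)
    W=(P-np.array(s["t"]))@np.array(s["R"]); W[z<=0]=np.nan
    return W
E
python3 - <<'E'
from h import *
s=sense(); print(s["t"],s["tool_pos"],s["ee_rot"],s["wrist_force"],s["opening"],tcp_to_grasp)
for n in("scene","side"):
    d=snapshot(n); np.savez(n+"0.npz",**{k:d[k] for k in("pixels","z_map","intrinsics","R","t")})
    cv2.imwrite(f"pics/{n}0.png",d["pixels"][:,:,::-1]); print(n,(-np.array(d["R"]).T@np.array(d["t"])).round())
E
```

```text
pics
0.0 [140.42975793 608.31454726 230.43334898] [-4.14265392e-05  1.13105834e-01  9.93582458e-01 -9.83512803e-04] [-0.44558956 -0.22492638  1.1152341 ] 85.1929011534294 -18.700000000000003
scene [1214. -490.  693.]
side [272. 494. 788.]
```

View pics/scene0.png

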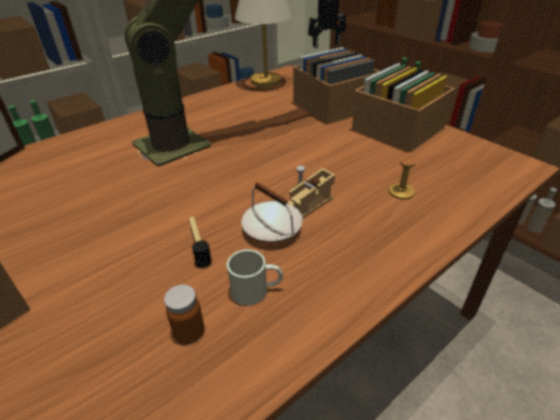

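View pics/side0.png

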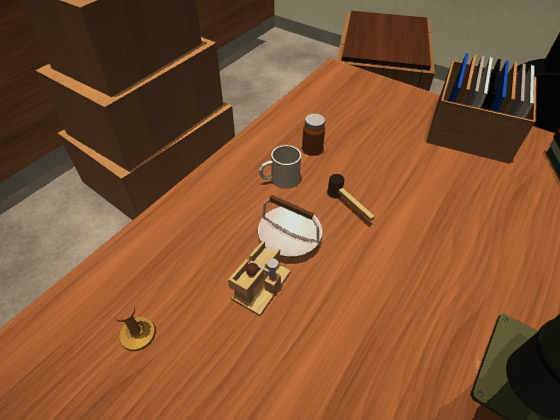

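The scene view shows the mallet at (200,245), dish (272,222), chute (312,192), mug (250,278) and jar (185,312). In the side view the mallet head is at (336,185) with its handle end at (372,218), the dish bar runs (271,199)-(312,214), the peg cap is at (272,266) and the ball at (252,268).

Run:
```python
from h import *
for n in("side","scene"):
    s=dict(np.load(n+"0.npz")); W=cloud(s); px=s["pixels"].astype(int); np.save(n+"W.npy",W)
    z=W[...,2]; print(n,"table",np.nanmedian(z[200:260,380:420]) )
    def stat(name,u0,u1,v0,v1,zl,zh,f=None):
        m=np.zeros(z.shape,bool); m[v0:v1,u0:u1]=1; m&=(z>zl)&(z<zh)
        if f is not None: m&=f
        p=W[m]; 
        if len(p)<4: print(name,len(p)); return
        c=p.mean(0); q=p[:,:2]-c[:2]; _,S,V=np.linalg.svd(q,full_matrices=False)
        t=q@V.T
        print(name,len(p),c.round(1),"med",np.median(p,0).round(1),"ax",V[0].round(3),"ext",t.min(0).round(),t.max(0).round(),"z",p[:,2].min().round(),p[:,2].max().round())
    sm=px.sum(-1)
    if n=="side":
        stat("headtop",322,350,168,200,50,62)
        stat("handle",338,380,185,225,22,45,(px[...,0]>130))
        stat("bar",262,320,192,222,108,135)
        stat("rim",250,330,200,262,28,40)
        stat("cap",262,282,255,276,98,115)
        stat("chutewall",225,285,238,300,65,90)
        stat("ball",243,262,260,278,55,100,sm<160)
        stat("mug",255,305,140,190,80,96); stat("jar",298,330,110,160,100,115); stat("candle",110,150,300,345,80,110)
    else:
        stat("headtop",190,215,235,270,50,62); stat("handle",185,208,214,246,22,45)
        stat("bar",250,295,180,215,108,135); stat("cap",292,308,160,180,98,115); stat("mug",220,285,245,300,80,96); stat("jar",160,210,280,340,100,115)
```

```text
side table -1.130505748103572
headtop 141 [ 568.5 -209.5   54.6] med [ 568.2 -209.4   54.8] ax [-0.204  0.979] ext [-21. -19.] [20. 19.] z 50.0 58.0
handle 177 [ 491.8 -183.3   33.7] med [ 489.9 -182.8   33.8] ax [-0.94   0.342] ext [-63.  -8.] [56.  7.] z 30.0 39.0
bar 335 [582.  -11.3 118.8] med [580.8 -11.2 120.6] ax [-0.997 -0.074] ext [-61.  -8.] [58.  5.] z 108.0 125.0
rim 395 [591.3  -5.9  31.5] med [603.8  -4.2  31.2] ax [-0.997 -0.081] ext [-70. -85.] [85. 69.] z 28.0 39.0
cap 103 [534.5 129.9 105.9] med [534.5 129.9 106.3] ax [-0.541  0.841] ext [-12. -10.] [10. 11.] z 99.0 111.0
chutewall 786 [572.1 154.3  75.6] med [570.5 154.8  75.9] ax [-0.053  0.999] ext [-86. -44.] [48. 27.] z 65.0 89.0
ball 106 [573.4 150.9  73.8] med [570.9 152.4  75.1] ax [-0.993 -0.116] ext [-20. -18.] [21.  9.] z 59.0 83.0
mug 227 [ 709.1 -179.5   86.2] med [ 708.6 -177.8   87. ] ax [-0.494  0.869] ext [-44. -39.] [40. 40.] z 80.0 92.0
jar 236 [ 713.1 -329.7  108.1] med [ 713.  -328.8  108.7] ax [-0.43   0.903] ext [-32. -28.] [27. 27.] z 100.0 112.0
candle 45 [689.6 377.8 100.4] med [687.8 377.9 101.3] ax [0.301 0.954] ext [-19.  -5.] [20. 13.] z 80.0 106.0
scene table -0.23237628242947414
headtop 191 [ 573.9 -215.3   55.7] med [ 573.8 -215.2   56.1] ax [ 0.983 -0.185] ext [-25. -20.] [19. 19.] z 50.0 60.0
handle 147 [ 486.7 -183.5   34.9] med [ 487.1 -184.    35.2] ax [ 0.94  -0.341] ext [-51.  -7.] [48.  7.] z 26.0 38.0
bar 256 [592.  -18.  119.5] med [593.8 -18.4 121. ] ax [0.997 0.079] ext [-65.  -5.] [57.  7.] z 108.0 127.0
cap 50 [539.4 124.6 105.9] med [540.9 122.9 106.4] ax [ 0.722 -0.692] ext [-15. -10.] [12. 10.] z 100.0 109.0
mug 392 [ 714.9 -184.4   86.9] med [ 715.8 -185.    87.8] ax [ 0.87  -0.494] ext [-44. -51.] [39. 40.] z 80.0 93.0
jar 673 [ 721.6 -337.5  109.5] med [ 722.3 -337.7  110.1] ax [ 0.966 -0.259] ext [-32. -28.] [25. 27.] z 100.0 114.0
```

Emit:
jog_arm(motion=[{"xyz": [93, -103, 0], "twist": [0, 0, -2]}, {"xyz": [187, -206, 0], "twist": [0, 0, -4]}, {"xyz": [280, -309, 0], "twist": [0, 0, -7]}, {"xyz": [280, -309, 0], "twist": [0, 0, -7]}, {"xyz": [280, -309, 0], "twist": [0, 0, -7]}, {"xyz": [280, -309, 0], "twist": [0, 0, -7]}, {"xyz": [280, -309, 0], "twist": [0, 0, -7]}, {"xyz": [280, -309, 0], "twist": [0, 0, -7]}, {"xyz": [280, -309, 0], "twist": [0, 0, -7]}, {"xyz": [280, -309, 0], "twist": [0, 0, -7]}], jaw=60, force=100)

```text
t: 1.1
tool_pos: [422.9, 296.3, 230.9]
ee_rot: [0.0, 0.177, 0.984, -0.001]
wrist_force: [-0.3, 0.3, -0.5]
opening: 59.8
grasp_force: 0.0
```

Emit:
jog_arm(motion=[{"xyz": [108, -498, -31]}, {"xyz": [108, -498, -31]}, {"xyz": [108, -498, -31]}, {"xyz": [108, -498, -31]}, {"xyz": [108, -498, -31]}, {"xyz": [108, -498, -31]}, {"xyz": [108, -498, -31]}, {"xyz": [108, -498, -31]}, {"xyz": [108, -498, -31]}, {"xyz": [108, -498, -31]}, {"xyz": [108, -498, -31]}, {"xyz": [108, -498, -31]}])

```text
invalid input at $.motion[0]: expected keys xyz, twist
```

Emit:
jog_arm(motion=[{"xyz": [0, 0, 0]}, {"xyz": [0, 0, 0]}, {"xyz": [0, 0, 0]}])

```text
invalid input at $.motion[0]: expected keys xyz, twist
```

Emit:
jog_arm(motion=[{"xyz": [108, -498, -31], "twist": [0, 0, 0]}, {"xyz": [108, -498, -31], "twist": [0, 0, 0]}, {"xyz": [108, -498, -31], "twist": [0, 0, 0]}, {"xyz": [108, -498, -31], "twist": [0, 0, 0]}, {"xyz": [108, -498, -31], "twist": [0, 0, 0]}, {"xyz": [108, -498, -31], "twist": [0, 0, 0]}, {"xyz": [108, -498, -31], "twist": [0, 0, 0]}, {"xyz": [108, -498, -31], "twist": [0, 0, 0]}, {"xyz": [108, -498, -31], "twist": [0, 0, 0]}, {"xyz": [108, -498, -31], "twist": [0, 0, 0]}, {"xyz": [108, -498, -31], "twist": [0, 0, 0]}, {"xyz": [108, -498, -31], "twist": [0, 0, 0]}])

```text
t: 2.3
tool_pos: [528.7, -198.9, 199.7]
ee_rot: [-0.0, 0.175, 0.985, 0.0]
wrist_force: [-0.5, 0.4, 0.5]
opening: 59.9
grasp_force: 0.0
```

Emit:
jog_arm(motion=[{"xyz": [0, 0, 0], "twist": [0, 0, 0]}, {"xyz": [0, 0, 0], "twist": [0, 0, 0]}, {"xyz": [0, 0, 0], "twist": [0, 0, 0]}])

```text
t: 2.6
tool_pos: [528.8, -195.5, 200.5]
ee_rot: [-0.0, 0.172, 0.985, 0.0]
wrist_force: [0.6, -1.0, -1.0]
opening: 60.1
grasp_force: 0.0
```

```bash
cat >> h.py <<'E'
from scipy.spatial.transform import Rotation as Ro
def wrist(name=None):
    s=sense(); d=snapshot("wrist"); q=s["ee_rot"]; R=Ro.from_quat([q[1],q[2],q[3],q[0]]).as_matrix()
    z=d["z_map"].astype(float); K=np.array(d["intrinsics"]); v,u=np.indices(z.shape)
    P=np.stack([(u-K[0,2])/K[0,0]*z,(v-K[1,2])/K[1,1]*z,z],-1); T=np.array(d["tool_from_camera"])
    W=(P@T[:3,:3].T+T[:3,3])@R.T+np.array(s["tool_pos"]); W[z<=0]=np.nan
    if name: cv2.imwrite(f"pics/{name}.png",d["pixels"][:,:,::-1]); np.savez(name+".npz",W=W,px=d["pixels"])
    return s,d,W
def fit(W,m,name=""):
    p=W[m]; c=p.mean(0); q=p[:,:2]-c[:2]; _,S,V=np.linalg.svd(q,full_matrices=False); t=q@V.T
    print(name,len(p),c.round(1),"ax",V[0].round(3),"ext",t.min(0).round(1),t.max(0).round(1),"zmed",np.median(p[:,2]).round(1))
E
python3 - <<'E'
from h import *
s,d,W=wrist("w1"); print(s["t"],s["tool_pos"].round(1),s["wrist_force"].round(2),s["joints"].round(2)); x,y,z=W[...,0],W[...,1],W[...,2]
r=(abs(x-525)<130)&(abs(y+200)<90)
fit(W,r&(z>50)&(z<62),"head"); fit(W,r&(z>30)&(z<40)&(np.hypot(x-571,y+213)>26),"handle")
E
```

```text
2.6 [ 528.8 -195.5  200.5] [ 0.58 -0.99 -0.95] [ 0.44  0.65 -0.28  1.78  0.25  0.74  1.26]
head 1532 [ 568.2 -211.5   55.9] ax [ 0.923 -0.385] ext [-18.6 -19.3] [20.7 19.8] zmed 56.0
handle 2212 [ 489.9 -182.9   35. ] ax [ 0.939 -0.343] ext [-54.4  -7.1] [61.   6.9] zmed 35.1
```

View pics/w1.png

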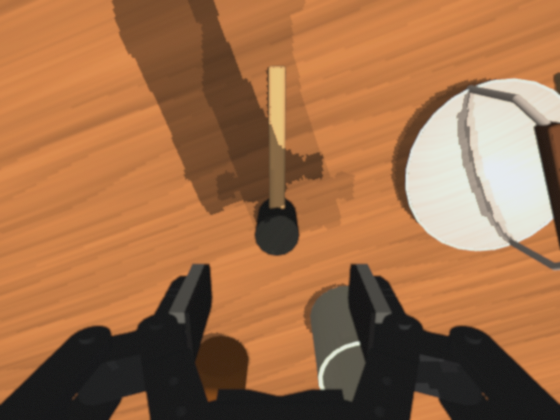

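The wrist view shows the mallet head at (277,225) and its handle running up to (277,68). The fingers are lined up with it and the path down is clear.

Emit:
jog_arm(motion=[{"xyz": [-1, 0, -40], "twist": [0, 0, 0]}, {"xyz": [-2, 0, -85], "twist": [0, 0, 0]}, {"xyz": [-2, 0, -130], "twist": [0, 0, 0]}, {"xyz": [-2, 0, -165], "twist": [0, 0, 0]}, {"xyz": [-2, 0, -180], "twist": [0, 0, 0]}, {"xyz": [-2, 0, -189], "twist": [0, 0, 0]}, {"xyz": [-2, 0, -189], "twist": [0, 0, 0]}, {"xyz": [-2, 0, -189], "twist": [0, 0, 0]}, {"xyz": [-2, 0, -189], "twist": [0, 0, 0]}])

```text
t: 3.55
tool_pos: [527.7, -198.4, 12.9]
ee_rot: [0.001, 0.174, 0.985, -0.0]
wrist_force: [-0.2, 1.1, -0.4]
opening: 60.1
grasp_force: 0.0
```

Emit:
jog_arm(motion=[{"xyz": [0, 0, 0], "twist": [0, 0, 0]}, {"xyz": [0, 0, 0], "twist": [0, 0, 0]}, {"xyz": [0, 0, 0], "twist": [0, 0, 0]}, {"xyz": [0, 0, 0], "twist": [0, 0, 0]}, {"xyz": [0, 0, 0], "twist": [0, 0, 0]}, {"xyz": [0, 0, 0], "twist": [0, 0, 0]}, {"xyz": [0, 0, 0], "twist": [0, 0, 0]}, {"xyz": [0, 0, 0], "twist": [0, 0, 0]}], jaw=5, force=100)

```text
t: 4.35
tool_pos: [526.7, -197.9, 11.8]
ee_rot: [0.0, 0.173, 0.985, 0.0]
wrist_force: [-1.0, 0.7, 6.7]
opening: 11.9
grasp_force: 97.5
```

Emit:
jog_arm(motion=[{"xyz": [0, 0, 15], "twist": [0, 0, 0]}, {"xyz": [0, 0, 45], "twist": [0, 0, 0]}, {"xyz": [0, 0, 85], "twist": [0, 0, 0]}, {"xyz": [0, 0, 130], "twist": [0, 0, 0]}, {"xyz": [0, 0, 165], "twist": [0, 0, 0]}, {"xyz": [0, 0, 180], "twist": [0, 0, 0]}, {"xyz": [0, 0, 180], "twist": [0, 0, 0]}, {"xyz": [0, 0, 180], "twist": [0, 0, 0]}])

```text
t: 5.15
tool_pos: [525.5, -198.0, 190.9]
ee_rot: [-0.001, 0.174, 0.985, -0.0]
wrist_force: [-0.4, -0.1, -3.5]
opening: 12.2
grasp_force: 98.0
```

Emit:
jog_arm(motion=[{"xyz": [-4, 30, 0], "twist": [0, 0, 3]}, {"xyz": [-9, 65, 0], "twist": [0, 0, 6]}, {"xyz": [-13, 105, 0], "twist": [0, 0, 9]}, {"xyz": [-18, 145, 0], "twist": [0, 0, 12]}, {"xyz": [-23, 185, 0], "twist": [0, 0, 15]}, {"xyz": [-28, 225, 0], "twist": [0, 0, 18]}, {"xyz": [-33, 265, 0], "twist": [0, 0, 21]}, {"xyz": [-37, 295, 0], "twist": [0, 0, 23]}, {"xyz": [-40, 312, 0], "twist": [0, 0, 24]}, {"xyz": [-40, 321, 0], "twist": [0, 0, 24]}, {"xyz": [-40, 321, 0], "twist": [0, 0, 24]}, {"xyz": [-40, 321, 0], "twist": [0, 0, 24]}])

```text
t: 6.35
tool_pos: [486.3, 121.4, 190.6]
ee_rot: [-0.001, -0.034, 0.999, -0.001]
wrist_force: [0.2, -0.8, -2.9]
opening: 11.6
grasp_force: 98.0
```

Run:
```python
from h import *
s,d,W=wrist("w2"); print(s["t"],s["tool_pos"].round(1),s["ee_rot"].round(3),s["wrist_force"].round(2),s["wrist_torque"].round(2),s["opening"]); x,y,z=W[...,0],W[...,1],W[...,2]
fit(W,(abs(x-537)<25)&(abs(y-127)<25)&(z>98)&(z<115),"cap")
fit(W,(abs(x-586)<70)&(abs(y+14)<20)&(z>112)&(z<130),"bar")
g=(np.hypot(x-537,y-127)<70)&(z>130); 
if g.sum()>20: fit(W,g,"head")
d=snapshot("side"); W=cloud(d); x,y,z=W[...,0],W[...,1],W[...,2]; cv2.imwrite("pics/s2.png",d["pixels"][:,:,::-1])
g=(np.hypot(x-537,y-127)<28)&(z>150)&(d["pixels"].sum(-1)<200); fit(W,g,"head"); print(np.nanpercentile(z[g],[1,50,99]))
```

```text
6.35 [486.3 121.4 190.6] [-0.001 -0.034  0.999 -0.001] [ 0.24 -0.79 -2.86] [0.01 0.08 0.01] 11.647654086850627h.py:17: RuntimeWarning: Mean of empty slice.
  p=W[m]; c=p.mean(0); q=p[:,:2]-c[:2]; _,S,V=np.linalg.svd(q,full_matrices=False); t=q@V.T
  ret = um.true_divide(
Traceback (most recent call last):
  File "h.py", line 18, in fit
    print(name,len(p),c.round(1),"ax",V[0].round(3),"ext",t.min(0).round(1),t.max(0).round(1),"zmed",np.median(p[:,2]).round(1))
                                      ~^^^
IndexError: index 0 is out of bounds for axis 0 with size 0
```

View pics/w2.png

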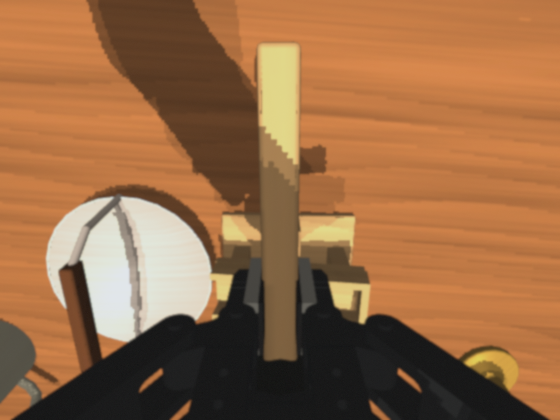

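The handle hides the peg cap in the wrist view; the chute's base plate shows at (222-368, 213-320). I'll check the head and peg in the other cameras.

Run:
```python
from h import *
f=np.load("w2.npz"); W=f["W"]; x,y,z=W[...,0],W[...,1],W[...,2]
for lo,hi in((46,54),(60,90),(2,30)):
    m=(abs(x-560)<80)&(abs(y-125)<90)&(z>lo)&(z<hi); print(lo,m.sum(),np.nanpercentile(x[m],[2,50,98]).round(),np.nanpercentile(y[m],[2,50,98]).round()) if m.sum() else 0
ims=[]
for n in("side","scene"):
    d=snapshot(n); W=cloud(d); x,y,z=W[...,0],W[...,1],W[...,2]
    g=(np.hypot(x-532,y-126)<32)&(z>165)&(z<225)&(d["pixels"].sum(-1)<170); print(n,g.sum())
    if g.sum(): fit(W,g,"head"); print(np.nanpercentile(W[g],[2,50,98],axis=0).round(1))
    c=(230,210) if n=="side" else (300,170)
    a=d["pixels"][max(0,c[1]-75):c[1]+90,c[0]-95:c[0]+95,::-1]; ims.append(cv2.resize(a,(400,340),interpolation=3))
cv2.imwrite("pics/s2.png",np.hstack(ims))
```

```text
46 543 [527. 558. 597.] [ 71.  80. 182.]
60 2177 [550. 558. 597.] [ 71. 185. 198.]
2 5331 [522. 550. 618.] [ 36. 103. 196.]
side 159
head 159 [526.7 141.8 200.5] ax [-0.941 -0.337] ext [-14.3  -8.7] [18.2  3.3] zmed 198.5
[[512.7 131.2 182.6]
 [526.7 143.2 198.5]
 [541.4 145.4 223.1]]
scene 223
head 223 [543.  112.1 204.7] ax [0.918 0.396] ext [-34.2 -24.9] [15.8  7.1] zmed 205.9
[[508.6 103.3 183.1]
 [547.1 110.1 205.9]
 [554.3 127.6 224.2]]
```

View pics/s2.png

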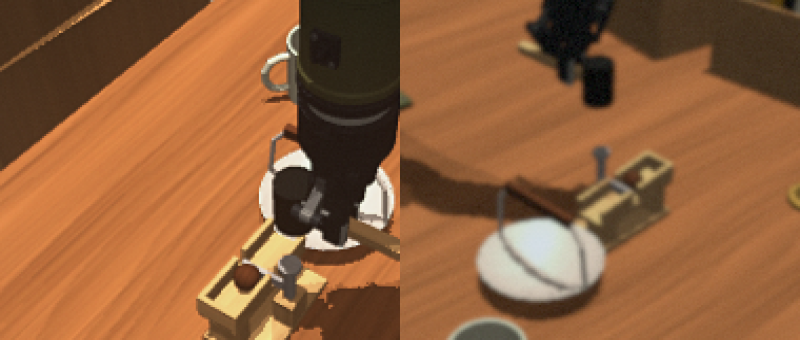

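Emit:
jog_arm(motion=[{"xyz": [0, 2, -25], "twist": [0, 0, 0]}, {"xyz": [0, 2, -50], "twist": [0, 0, 0]}, {"xyz": [0, 2, -62], "twist": [0, 0, 0]}, {"xyz": [0, 2, -67], "twist": [0, 0, 0]}, {"xyz": [0, 2, -71], "twist": [0, 0, 0]}, {"xyz": [0, 2, -75], "twist": [0, 0, 0]}, {"xyz": [0, 2, -78], "twist": [0, 0, 0]}, {"xyz": [0, 2, -81], "twist": [0, 0, 0]}, {"xyz": [0, 2, -84], "twist": [0, 0, 0]}, {"xyz": [0, 2, -84], "twist": [0, 0, 0]}])

```text
t: 7.5
tool_pos: [486.9, 124.7, 107.3]
ee_rot: [0.0, -0.035, 0.999, -0.0]
wrist_force: [0.3, -2.0, -0.2]
opening: 11.9
grasp_force: 98.3
```

Emit:
jog_arm(motion=[{"xyz": [0, 0, -2], "twist": [0, 0, 0]}, {"xyz": [0, 0, -4], "twist": [0, 0, 0]}, {"xyz": [0, 0, -6], "twist": [0, 0, 0]}, {"xyz": [0, 0, -7], "twist": [0, 0, 0]}, {"xyz": [0, 0, -7], "twist": [0, 0, 0]}])

```text
t: 8.0
tool_pos: [486.8, 124.8, 100.2]
ee_rot: [0.0, -0.035, 0.999, -0.0]
wrist_force: [0.0, -2.5, 0.1]
opening: 12.0
grasp_force: 98.6
```

Emit:
jog_arm(motion=[{"xyz": [0, 0, -1], "twist": [0, 0, 0]}, {"xyz": [0, 0, -2], "twist": [0, 0, 0]}, {"xyz": [0, 0, -2], "twist": [0, 0, 0]}])

```text
t: 8.3
tool_pos: [486.4, 124.9, 99.1]
ee_rot: [0.0, -0.035, 0.999, -0.0]
wrist_force: [-3.1, -3.4, 11.1]
opening: 11.7
grasp_force: 100.1
```

Run:
```python
from h import *
s=sense(); print(s["tool_pos"].round(1),s["wrist_force"].round(2),s["wrist_torque"].round(2))
ims=[]
for n in("side","scene"):
    d=snapshot(n)
    c=(265,240) if n=="side" else (295,195)
    a=d["pixels"][c[1]-75:c[1]+75,c[0]-90:c[0]+90,::-1]; ims.append(cv2.resize(a,(400,333),interpolation=3))
cv2.imwrite("pics/s3.png",np.hstack(ims))
```

```text
[486.4 124.9  99.1] [-3.06 -3.44 11.12] [-0.75  0.09 -0.13]
```

View pics/s3.png

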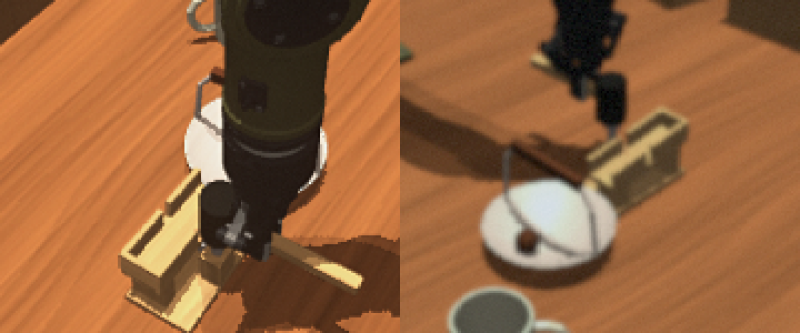

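The scene crop shows the ball already in the dish at (527,240). The push force jumped to 14 N with the face at about 87 mm, so the peg is bottomed. One more millimetre to be sure, then I'll put the mallet down in the free area at about (470,265).

Emit:
jog_arm(motion=[{"xyz": [0, 0, -1], "twist": [0, 0, 0]}, {"xyz": [0, 0, -1], "twist": [0, 0, 0]}, {"xyz": [0, 0, 15], "twist": [0, 0, 0]}, {"xyz": [0, 0, 40], "twist": [0, 0, 0]}, {"xyz": [0, 0, 45], "twist": [0, 0, 0]}, {"xyz": [-4, 35, 45], "twist": [0, 0, 0]}, {"xyz": [-8, 75, 45], "twist": [0, 0, 0]}, {"xyz": [-12, 110, 45], "twist": [0, 0, 0]}, {"xyz": [-16, 135, 45], "twist": [0, 0, 0]}, {"xyz": [-16, 140, 45], "twist": [0, 0, 0]}, {"xyz": [-16, 140, 45], "twist": [0, 0, 0]}])

```text
t: 9.5
tool_pos: [469.6, 266.2, 142.4]
ee_rot: [-0.001, -0.036, 0.999, 0.0]
wrist_force: [0.3, 0.0, -3.2]
opening: 12.0
grasp_force: 98.3
```

Emit:
jog_arm(motion=[{"xyz": [0, 0, -30], "twist": [0, 0, 0]}, {"xyz": [0, 0, -65], "twist": [0, 0, 0]}, {"xyz": [0, 0, -100], "twist": [0, 0, 0]}, {"xyz": [0, 0, -118], "twist": [0, 0, 0]}, {"xyz": [0, 0, -124], "twist": [0, 0, 0]}, {"xyz": [0, 0, -128], "twist": [0, 0, 0]}, {"xyz": [0, 0, -130], "twist": [0, 0, 0]}, {"xyz": [0, 0, -130], "twist": [0, 0, 0]}])

```text
t: 10.3
tool_pos: [471.1, 265.0, 14.0]
ee_rot: [0.001, -0.035, 0.999, 0.0]
wrist_force: [0.6, -0.5, -2.8]
opening: 12.0
grasp_force: 98.2
```

Lower the last 2–3 mm to contact, then check the peg before letting go.

Emit:
jog_arm(motion=[{"xyz": [0, 0, -1], "twist": [0, 0, 0]}, {"xyz": [0, 0, -2], "twist": [0, 0, 0]}, {"xyz": [0, 0, -2], "twist": [0, 0, 0]}])

```text
t: 10.6
tool_pos: [470.9, 265.3, 11.9]
ee_rot: [0.001, -0.035, 0.999, 0.0]
wrist_force: [0.4, 0.7, 1.1]
opening: 11.9
grasp_force: 98.9
```

Run:
```python
from h import *
s=sense(); print(s["tool_pos"].round(1),s["wrist_force"].round(2))
for n in("side","scene"):
    d=snapshot(n); W=cloud(d); x,y,z=W[...,0],W[...,1],W[...,2]
    m=(np.hypot(x-537,y-127)<13)&(z>82); print(n,m.sum())
    if m.sum()>4: fit(W,m,"cap"); print(np.percentile(z[m],[50,90]))
    m=(np.hypot(x-587,y+15)<60)&(z>15)&(z<60)&(d["pixels"].astype(int).sum(-1)<200)&(d["pixels"][...,0]>d["pixels"][...,2]*1.3)
    if m.sum()>4: fit(W,m,"ball")
```

```text
[470.9 265.3  11.9] [0.43 0.67 1.13]
side 0
scene 38
cap 38 [538.5 125.3  87.1] ax [ 0.373 -0.928] ext [-11.1 -10.7] [10.1 11.5] zmed 87.3
[87.29383659 88.94611245]
ball 46 [593.6 -10.8  27.8] ax [0.749 0.662] ext [-8.7 -6.5] [7.6 4.5] zmed 29.0
```

Emit:
jog_arm(motion=[{"xyz": [0, 0, 0], "twist": [0, 0, 0]}, {"xyz": [0, 0, 0], "twist": [0, 0, 0]}, {"xyz": [0, 0, 0], "twist": [0, 0, 0]}, {"xyz": [0, 0, 0], "twist": [0, 0, 0]}, {"xyz": [0, 0, 20], "twist": [0, 0, 0]}, {"xyz": [0, 0, 60], "twist": [0, 0, 0]}, {"xyz": [0, 0, 110], "twist": [0, 0, 0]}, {"xyz": [0, 0, 160], "twist": [0, 0, 0]}, {"xyz": [0, 0, 200], "twist": [0, 0, 0]}, {"xyz": [0, 0, 210], "twist": [0, 0, 0]}], jaw=50)

```text
t: 11.7
tool_pos: [472.5, 266.6, 225.9]
ee_rot: [0.004, -0.035, 0.999, 0.002]
wrist_force: [0.6, 0.8, -0.1]
opening: 50.2
grasp_force: 0.0
```

Emit:
jog_arm(motion=[{"xyz": [15, -36, 0], "twist": [0, 0, 0]}, {"xyz": [33, -80, 0], "twist": [0, 0, 0]}, {"xyz": [50, -122, 0], "twist": [0, 0, 0]}, {"xyz": [68, -165, 0], "twist": [0, 0, 0]}, {"xyz": [85, -208, 0], "twist": [0, 0, 0]}, {"xyz": [102, -248, 0], "twist": [0, 0, 0]}, {"xyz": [112, -270, 0], "twist": [0, 0, 0]}, {"xyz": [116, -280, 0], "twist": [0, 0, 0]}, {"xyz": [116, -280, 0], "twist": [0, 0, 0]}, {"xyz": [116, -280, 0], "twist": [0, 0, 0]}, {"xyz": [116, -280, 0], "twist": [0, 0, 0]}])

```text
t: 12.8
tool_pos: [585.9, -12.3, 221.3]
ee_rot: [-0.0, -0.037, 0.999, 0.001]
wrist_force: [-1.1, -0.1, 0.4]
opening: 50.2
grasp_force: 0.0
```

Run:
```python
from h import *
s,d,W=wrist("w4"); print(s["t"],s["tool_pos"].round(1),s["ee_rot"].round(3),s["joints"].round(2)); x,y,z=W[...,0],W[...,1],W[...,2]
m=(abs(x-587)<75)&(abs(y+15)<25)&(z>119)&(z<130); fit(W,m,"bar")
for n in("scene","side"):
    d=snapshot(n); Wc=cloud(d); xx,yy,zz=Wc[...,0],Wc[...,1],Wc[...,2]
    m=(np.hypot(xx-587,yy+15)<84)&(zz>24)&(zz<38)
    p=Wc[m]; A=np.c_[2*p[:,:2],np.ones(len(p))]
    r=np.hypot(p[:,0]-587,p[:,1]+15)>68; p=p[r]; A=A[r]
    c=np.linalg.lstsq(A,(p[:,:2]**2).sum(1),rcond=None)[0] if len(p)>5 else None
    print(n,"rim circle",len(p),c[:2].round(1),np.sqrt(c[2]+c[0]**2+c[1]**2).round(1))
p=W[(np.hypot(x-587,y+15)<90)&(np.hypot(x-587,y+15)>66)&(z>29)&(z<40)]
if len(p)>50:
    c=np.linalg.lstsq(np.c_[2*p[:,:2],np.ones(len(p))],(p[:,:2]**2).sum(1),rcond=None)[0]; print("wrist rim",len(p),c[:2].round(1),np.sqrt(c[2]+c[0]**2+c[1]**2).round(1))
```

```text
12.8 [585.9 -12.3 221.3] [-0.    -0.037  0.999  0.001] [ 0.16  0.66 -0.37  1.69  0.3   0.84  1.3 ]
bar 2114 [581.2 -13.8 124. ] ax [0.997 0.075] ext [-50.9  -5.1] [58.3  4.8] zmed 124.1
scene rim circle 397 [587.3 -15.8] 73.2
side rim circle 379 [585.3 -14.9] 73.2
wrist rim 4808 [585.2 -13.7] 72.8
```

View pics/w4.png

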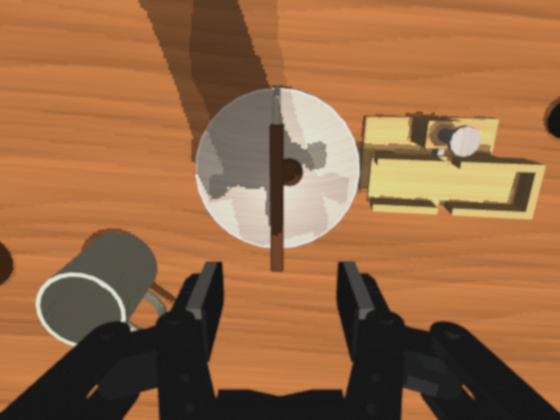

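The view shows the bar at (277,125)-(277,270), centred between the fingers, with the ball near the dish middle at (290,172). I'll descend and grasp.

Emit:
jog_arm(motion=[{"xyz": [-1, 0, -25], "twist": [0, 0, 0]}, {"xyz": [-1, 0, -60], "twist": [0, 0, 0]}, {"xyz": [-1, 0, -92], "twist": [0, 0, 0]}, {"xyz": [-1, 0, -112], "twist": [0, 0, 0]}, {"xyz": [-1, 0, -121], "twist": [0, 0, 0]}, {"xyz": [-1, 0, -124], "twist": [0, 0, 0]}, {"xyz": [-1, 0, -124], "twist": [0, 0, 0]}, {"xyz": [-1, 0, -124], "twist": [0, 0, 0]}, {"xyz": [-1, 0, -124], "twist": [0, 0, 0]}], force=70)

```text
t: 13.85
tool_pos: [586.3, -15.0, 98.4]
ee_rot: [0.001, -0.035, 0.999, 0.0]
wrist_force: [-0.5, -0.4, -0.3]
opening: 50.0
grasp_force: 0.0
```

Emit:
jog_arm(motion=[{"xyz": [0, 0, 0], "twist": [0, 0, 0]}, {"xyz": [0, 0, 0], "twist": [0, 0, 0]}, {"xyz": [0, 0, 0], "twist": [0, 0, 0]}], jaw=18)

```text
t: 14.15
tool_pos: [585.6, -15.0, 97.5]
ee_rot: [0.0, -0.035, 0.999, 0.0]
wrist_force: [-0.4, -0.6, 0.1]
opening: 18.1
grasp_force: 0.0
```

Emit:
jog_arm(motion=[{"xyz": [0, 0, 0], "twist": [0, 0, 0]}, {"xyz": [0, 0, 0], "twist": [0, 0, 0]}, {"xyz": [0, 0, 0], "twist": [0, 0, 0]}, {"xyz": [0, 0, 0], "twist": [0, 0, 0]}, {"xyz": [0, 0, 0], "twist": [0, 0, 0]}], jaw=2)

```text
t: 14.65
tool_pos: [585.7, -14.6, 97.5]
ee_rot: [0.0, -0.035, 0.999, 0.0]
wrist_force: [-0.2, 0.8, 2.9]
opening: 8.3
grasp_force: 69.1
```

Emit:
jog_arm(motion=[{"xyz": [0, 0, 1], "twist": [0, 0, 0]}, {"xyz": [0, 0, 3], "twist": [0, 0, 0]}, {"xyz": [0, 0, 6], "twist": [0, 0, 0]}, {"xyz": [0, 0, 10], "twist": [0, 0, 0]}, {"xyz": [0, 0, 15], "twist": [0, 0, 0]}, {"xyz": [0, 0, 20], "twist": [0, 0, 0]}, {"xyz": [0, 0, 25], "twist": [0, 0, 0]}, {"xyz": [0, 0, 30], "twist": [0, 0, 0]}, {"xyz": [0, 0, 35], "twist": [0, 0, 0]}, {"xyz": [0, 0, 40], "twist": [0, 0, 0]}, {"xyz": [0, 0, 43], "twist": [0, 0, 0]}, {"xyz": [0, 0, 45], "twist": [0, 0, 0]}])

```text
t: 15.85
tool_pos: [585.6, -15.0, 142.7]
ee_rot: [0.0, -0.035, 0.999, 0.0]
wrist_force: [0.2, -0.4, -3.4]
opening: 8.9
grasp_force: 68.3
```

Emit:
jog_arm(motion=[{"xyz": [0, 0, 2], "twist": [0, 0, 0]}, {"xyz": [0, 0, 5], "twist": [0, 0, 0]}, {"xyz": [0, 0, 10], "twist": [0, 0, 0]}, {"xyz": [0, 0, 15], "twist": [0, 0, 0]}, {"xyz": [0, 0, 20], "twist": [0, 0, 0]}, {"xyz": [0, 0, 26], "twist": [0, 0, 0]}, {"xyz": [0, 0, 32], "twist": [0, 0, 0]}, {"xyz": [0, 0, 37], "twist": [0, 0, 0]}, {"xyz": [0, 0, 42], "twist": [0, 0, 0]}, {"xyz": [0, 0, 46], "twist": [0, 0, 0]}, {"xyz": [0, 0, 48], "twist": [0, 0, 0]}, {"xyz": [0, 0, 48], "twist": [0, 0, 0]}])

```text
t: 17.05
tool_pos: [585.7, -15.0, 190.6]
ee_rot: [0.0, -0.035, 0.999, 0.0]
wrist_force: [1.0, 0.2, -3.7]
opening: 8.5
grasp_force: 68.3
```

```bash
cat > chk.py <<'E'
from h import *
import sys
s=sense(); print(s["t"],s["tool_pos"].round(1),s["ee_rot"].round(4),s["wrist_force"].round(2),s["wrist_torque"].round(3),s["joints"].round(2),s["opening"],s["grasp_force"])
ims=[]
for n in("side","scene"):
    d=snapshot(n); W=cloud(d); x,y,z=W[...,0],W[...,1],W[...,2]; r=np.hypot(x-586,y+15); p=d["pixels"].astype(int)
    m=(r<84)&(r>66)&(z>110)&(z<138); P=W[m]; c=np.linalg.lstsq(np.c_[P[:,:2]-[586,-15],np.ones(len(P))],P[:,2],rcond=None)[0]; print(n,"rim plane slopes deg",np.degrees(c[:2]).round(2),"z",c[2].round(1))
    m=(r<45)&(z>100)&(z<150)&(p.sum(-1)<200)&(p[...,0]>p[...,2]*1.3)
    if m.sum()>4: fit(W,m,"ball")
    u=np.argwhere((r<80)&(z>100)&(z<230)); c=np.median(u,0).astype(int); a=d["pixels"][max(0,c[0]-70):c[0]+70,max(0,c[1]-80):c[1]+80,::-1]; ims.append(cv2.resize(a,(400,350),interpolation=3))
cv2.imwrite(f"pics/{sys.argv[1]}.png",np.hstack(ims))
E
python3 chk.py s5
```

```text
17.05 [585.7 -15.  190.6] [ 2.000e-04 -3.490e-02  9.994e-01  0.000e+00] [ 1.    0.18 -3.73] [0.042 0.062 0.021] [ 0.15  0.7  -0.35  1.72  0.33  0.77  1.28] 8.52135440990709 68.31538081169128
side rim plane slopes deg [-0.13  0.57] z 123.6
ball 114 [583.9   5.4 120.1] ax [-0.371  0.928] ext [-32.5 -11.7] [ 9.2 11.7] zmed 121.1
scene rim plane slopes deg [ 0.34 -0.4 ] z 124.9
ball 65 [595.8  -7.  119.6] ax [-0.616 -0.787] ext [-10.4  -5.3] [11.7  9.4] zmed 120.2
```

View pics/s5.png

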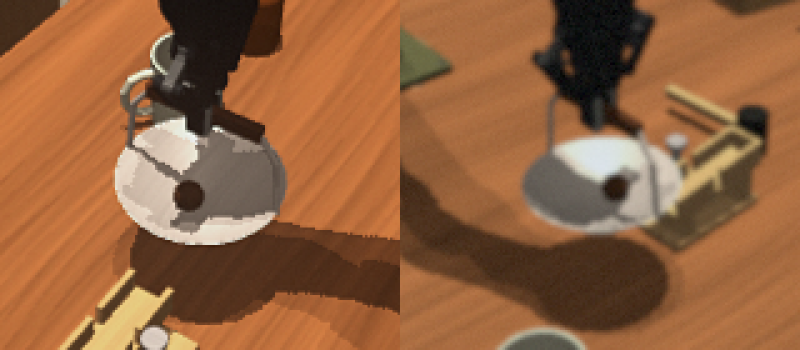

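The dish hangs level with the ball near its middle (side crop (188,195), scene crop (615,187)), and the mallet stands on its head behind the chute. Now the quarter turn, done smoothly.

Emit:
jog_arm(motion=[{"xyz": [0, 0, 0], "twist": [0, 0, -0.5]}, {"xyz": [0, 0, 0], "twist": [0, 0, -1.5]}, {"xyz": [0, 0, 0], "twist": [0, 0, -3]}, {"xyz": [0, 0, 0], "twist": [0, 0, -5]}, {"xyz": [0, 0, 0], "twist": [0, 0, -7.5]}, {"xyz": [0, 0, 0], "twist": [0, 0, -10]}, {"xyz": [0, 0, 0], "twist": [0, 0, -13]}, {"xyz": [0, 0, 0], "twist": [0, 0, -16]}, {"xyz": [0, 0, 0], "twist": [0, 0, -19]}, {"xyz": [0, 0, 0], "twist": [0, 0, -22]}, {"xyz": [0, 0, 0], "twist": [0, 0, -25]}, {"xyz": [0, 0, 0], "twist": [0, 0, -28]}])

```text
t: 18.35
tool_pos: [585.5, -14.8, 190.3]
ee_rot: [0.0, 0.21, 0.978, 0.0]
wrist_force: [0.1, 0.7, -3.4]
opening: 9.0
grasp_force: 68.3
```

Emit:
jog_arm(motion=[{"xyz": [0, 0, 0], "twist": [0, 0, -3]}, {"xyz": [0, 0, 0], "twist": [0, 0, -6]}, {"xyz": [0, 0, 0], "twist": [0, 0, -9]}, {"xyz": [0, 0, 0], "twist": [0, 0, -12]}, {"xyz": [0, 0, 0], "twist": [0, 0, -15]}, {"xyz": [0, 0, 0], "twist": [0, 0, -18]}, {"xyz": [0, 0, 0], "twist": [0, 0, -21]}, {"xyz": [0, 0, 0], "twist": [0, 0, -24]}, {"xyz": [0, 0, 0], "twist": [0, 0, -27]}, {"xyz": [0, 0, 0], "twist": [0, 0, -30]}, {"xyz": [0, 0, 0], "twist": [0, 0, -33]}, {"xyz": [0, 0, 0], "twist": [0, 0, -36]}])

```text
t: 19.55
tool_pos: [585.5, -14.7, 190.3]
ee_rot: [-0.0, 0.501, 0.865, 0.0]
wrist_force: [-0.7, 0.6, -3.2]
opening: 9.0
grasp_force: 68.3
```

Emit:
jog_arm(motion=[{"xyz": [0, 0, 0], "twist": [0, 0, -3]}, {"xyz": [0, 0, 0], "twist": [0, 0, -6]}, {"xyz": [0, 0, 0], "twist": [0, 0, -9]}, {"xyz": [0, 0, 0], "twist": [0, 0, -12]}, {"xyz": [0, 0, 0], "twist": [0, 0, -15]}, {"xyz": [0, 0, 0], "twist": [0, 0, -18]}, {"xyz": [0, 0, 0], "twist": [0, 0, -20.5]}, {"xyz": [0, 0, 0], "twist": [0, 0, -22.5]}, {"xyz": [0, 0, 0], "twist": [0, 0, -24.2]}, {"xyz": [0, 0, 0], "twist": [0, 0, -25.4]}, {"xyz": [0, 0, 0], "twist": [0, 0, -26]}, {"xyz": [0, 0, 0], "twist": [0, 0, -26]}])

```text
t: 20.75
tool_pos: [585.5, -14.9, 190.3]
ee_rot: [0.0, 0.682, 0.731, 0.0]
wrist_force: [0.6, -0.0, -3.6]
opening: 8.5
grasp_force: 68.3
```

Emit:
jog_arm(motion=[{"xyz": [0, 0, 0], "twist": [0, 0, 0]}, {"xyz": [0, 0, 0], "twist": [0, 0, 0]}, {"xyz": [0, 0, 0], "twist": [0, 0, 0]}, {"xyz": [0, 0, 0], "twist": [0, 0, 0]}, {"xyz": [0, 0, 0], "twist": [0, 0, 0]}, {"xyz": [0, 0, 0], "twist": [0, 0, 0]}, {"xyz": [0, 0, 0], "twist": [0, 0, 0]}, {"xyz": [0, 0, 0], "twist": [0, 0, 0]}, {"xyz": [0, 0, 0], "twist": [0, 0, 0]}, {"xyz": [0, 0, 0], "twist": [0, 0, 0]}])

```text
t: 21.75
tool_pos: [585.5, -15.0, 190.3]
ee_rot: [0.0, 0.682, 0.731, 0.0]
wrist_force: [0.0, -0.2, -3.2]
opening: 8.7
grasp_force: 68.3
```

```bash
python3 chk.py s6
```

```text
21.75 [585.5 -15.  190.3] [0.     0.682  0.7314 0.    ] [ 0.02 -0.19 -3.2 ] [-0.035  0.023 -0.05 ] [-0.11  0.69  0.11  1.74 -0.1   0.72  0.11] 8.652659332093792 68.32664966583252
side rim plane slopes deg [0.04 0.14] z 123.5
ball 112 [597.4 -12.4 119.5] ax [-0.623  0.782] ext [-35.9 -15. ] [ 9.9 12.6] zmed 120.3
scene rim plane slopes deg [ 0.56 -0.77] z 124.7
ball 75 [608.  -24.7 119.9] ax [0.817 0.576] ext [-11.8  -8. ] [9.7 6.6] zmed 120.5
```

View pics/s6.png

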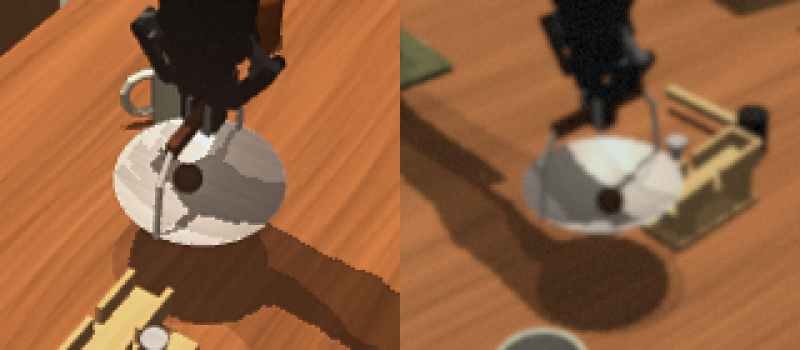

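The bar now lies in line with the chute and the dish is level and still. The ball turned with the dish and rests near its middle (side crop (187,178), scene crop (610,200)).

```bash
python3 -c "
from rig import *
print(finish_job())"
```

```text
the job is handed in; nothing more can be done
None
```

The job is handed in, with no verdict returned: the mallet knocked the peg fully down, the ball rolled into the dish, and the mallet was set down on the table. The dish is held about 93 mm up, turned a quarter turn with its bar in line with the chute, level and still, with the ball about 17 mm from the middle against the 18 mm you gave for a settled ball.

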